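Wedge a bearing housing off its sole plate and hold it for shimming

ROBOT

A 6-joint arm with a two-finger parallel gripper is mounted at the origin on a cart in front of the work surface, level with it; the furniture and walls round the work are solid. World frame = base frame: x ahead of the robot, y to its left, z up, the work surface at z = 0. Lengths are in m, angles in rad, forces in N, time in s.
With the tool pointing down it reaches from about 0.35 to 0.85 m from the base axis. Payload 8.1 kg.
Tool frame: the origin (TCP) lies at the centre of the arm's flange, where the gripper is bolted on; the fingertips stand 173 mm ahead of it and the grasp point (between the pads) lies ctrl.grasp_offset ahead of it (ctrl.grasp_offset is the distance from the TCP to the grasp point, in m); z points along the fingers, y is the direction in which the jaws open and shut (so a half turn about z gives the same grasp; the last joint's range is limited). The gripper opens to 85 mm and grips with 20 to 120 N. Pads are 22 mm wide; open, the fingers measure 114 mm over their backs; the gripper's body (76 mm by 85 mm) begins 54 mm behind the grasp point. The pads swing forward as they close: fully open they stand 13 mm farther back than shut.
Start: joints at [-1.253, 0.13, 1.488, -0, 1.523, -0.085], TCP at [0.235, -0.552, 0.405] pointing down, gripper open.
Joint ranges: [-2.96, 2.96], [-0.89, 2.26], [0.02, 2.5], [-1.34, 4.48], [0, 2.73], [-2.66, 2.66]. Speed limits (rad/s): [2.39, 2.39, 2.79, 3.14, 3.14, 3.14].

INTERFACE

Orientations are given as a unit quaternion [x, y, z, w].
In Python, from plant import ctrl, imaging, job_done gives the robot as it stands. The module is installed in compiled form; this text tells all that it offers.
- The arm moves only by the tool servo_tool, never from a script. Its argument "commands" is one flat list of numbers, 6 for each row, row after row: the shift along the tool's x, y, z each as a share of 0.06 m, from -1 to 1, then the turn, a rotation vector about the tool's x, y, z each as a share of 0.1 rad, from -1 to 1. A call has 1 to 12 rows; each row shifts and turns the commanded pose from where the row before left it, along the tool's axes as they then stand; what a row does not reach is not made up. A row lasts 1/8 s, in which the tool goes at most 62.5 mm and 10.7 degrees, less where a joint would pass 70% of its speed; a pose out of reach is approached as far as the arm can. A call with a number of a shift or a turn outside -1 to 1 is refused whole. A call with a gripper value outside its range is refused whole. "fingers" is the opening, from 0 (shut) to 1 (fully open), set as the call begins (left out, the last holds). The fingers move at their own pace and stop on an object; "grip_force" is the grip in N (left out, the last holds). Time passes only in rows, so rows that do not move let the fingers close. It gives the time, the measured TCP pose, the force and the opening at its end, in the units of the state.
- ctrl.get_state(): the state, without advancing time (a new reading comes with each control period).
- imaging.grab_frame(name): name is "scene" or "top" or "wrist"; returns the picture (480x640x3 uint8, blue, green, red); there is no depth.
- imaging.get_calibration(name): a dict with "camera_matrix" (3x3 intrinsics, pixels), "k1" (the pictures are not rectified: a ray, as slopes to the right and down, at radius r is drawn at 1 + k1 r^2 times it, then the intrinsics apply), "cam_to_world" (4x4, takes a point from camera to world coordinates). Camera axes: x right, y up, looking along -z (the intrinsics and any distortion apply to the point x, -y, -z); pixel columns grow to the right and rows downward; lengths in m; the calibration is good to about 2 mm. A picture is of the moment at which its call begins: read the wrist's pose just before it. get_calibration takes no time and is no camera call; for the wrist camera it gives the pose at the moment of the call.
- job_done(): hands the job in, once; it reports no verdict.
The state is a dict: "time_s": time; "joint_pos": joint angles; "qvel": joint speeds; "joint_efforts": joint torques, N m; "tool_pos": TCP position; "orientation": TCP orientation; "force": force on the tool from outside, world axes, zero at the start; "moment": the same for the moment, N m; "grip_width": opening from 0.0 (shut) to 1.0 (fully open).
Only numpy, scipy, OpenCV 4.12 (cv2) and the standard library are available. Lean on these libraries where they do the work, as an engineer would, in place of code of your own. Each camera call takes 0.05 s, during which the arm holds its last target.

TASK

The grey bearing housing has to be shimmed: its two far screws are slack and its two near ones are out. Take the steel gib-head wedge by its head, slide it along the sole plate, tip first, into the recess under the housing's free end until that end just lifts off the sole plate by about 3 mm (no high jacking), without the gripper touching the housing and leaving the other things alone. Finish while still gripping the wedge, lying flat on the sole plate and carrying the housing, so that a colleague can slip the shims in.

Things in the scene. Friction and masses are not known exactly. Their poses are not given: they have to be found in the camera images.
- sole_plate: dark flat steel plate, fixed on the green mat, 275 x 88 mm, 14 mm thick. Origin: centre of its underside; +x along its length, the way the wedge is pushed; z up. The housing's centre stands at x = +45 mm (within 1 mm), leaving 100 mm of bare plate before its free end as a runway. Two slack cap screws through the far foot keep the housing from sliding more than about 4 mm.
- sole_top (a point): centre of the sole plate's upper face, 14 mm over its underside; axes as the plate.
- housing: grey plummer-block bearing housing, about 0.85 kg, loose: foot 165 (x) x 80 (y) x 18 mm high, round tower in the middle (x -46 to +46 mm), 101 mm high. Origin: centre of its underside; axes as the sole plate within 0.01 rad; the free end is the -x end, at x = -82.5 mm, and has an open recess under the foot (see recess_mouth). Wedged there, it tips slightly about its far end.
- recess_mouth (a point): middle of the upper edge of the recess, on the foot's end face (housing x = -82.5, y = 0, z = +7 mm); axes as the housing. The recess is 32 mm wide, 7 mm high over the plate, 48 mm deep, between two pads on which the foot rests. The wedge's slope meets this edge.
- toe_left (a point): underside of the free end at the recess's +y side (housing x = -82.5, y = +36, z = 0 mm); its height over sole_top is the lift; 0 when seated.
- toe_right (a point): underside of the free end at the -y side (housing x = -82.5, y = -36, z = 0 mm).
- heel (a point): underside of the far end (housing x = +82.5, y = 0, z = 0 mm); it stays down on the plate.
- wedge: plain steel gib-head wedge, about 0.32 kg, loose, lying flat on the bare bench (z = 0) right of the mat (top z = 3.3 mm). Origin: centre of the head's underside; +x to the tip, z up. Head: block x -16 to +16 mm, 26 mm wide, 24 mm high, to be gripped across its width from above. Blade to x = +88 mm: 25 mm wide, flat below, top sloping 1 in 5, from 18.4 mm thick at the head to 4 mm at the tip.
- wedge_tip (a point): middle of the lower edge of the wedge's tip (wedge x = +88 mm); axes as the wedge. The slope meets the recess edge with the tip 15 mm in; each 5 mm farther lifts 1 mm, so 30 mm in lifts 3 mm. Pushing takes 3 to 15 N; the housing may slide up to 4 mm with the wedge first.
- micrometer: micrometer lying on the mat behind the sole plate, 48 x 130 x 12 mm; not to be moved.
- shim_pack: stack of four slotted shims lying on the mat behind the sole plate, 51 x 46 x 5 mm; not to be moved.
- cap_screw1: one of the two cap screws taken out, standing on its head on the mat, 16 mm wide, 44 mm high; not to be moved.
- cap_screw2: the other cap screw taken out, standing beside it; not to be moved.

How it is judged:
By the outcome, as a careful person would: the job done as asked, in the order asked, and still so for the second after the job is handed in, while the arm keeps its last pose, push and grip.
It also fails if it takes over 48 s, if anything falls off the work surface, if the arm or the gripper's body presses on something with over 40 N, if the wrist force passes 120 N, or if a joint passes its speed limit or range.

## Working session

There is one attempt and no reset: what is moved stays moved. The work goes in short steps, Python scripts to look and compute and a tool call to move; the robot and the scene stay as the last step left them, time stands still between calls to the robot, and variables do not carry over. Pictures are saved under pics/ and viewed, and the job is handed in when it is done.

Besides the shell and the picture viewer there is one more tool, called after ">>>" as name(argument=value, ...), one argument or row to a line, values as JSON. servo_tool: Moves the arm, as the interface text tells. Shift numbers are shares of 0.06 m and turn numbers shares of 0.1 rad, none past 1 either way. Its arguments: {"type":"object","properties":{"commands":{"type":"array","items":{"type":"number","minimum":-1,"maximum":1}},"fingers":{"type":"number"},"grip_force":{"type":"number"}},"required":["commands"]}

```bash
mkdir -p pics; ls; python3 - <<'E'
from plant import ctrl, imaging
import cv2
s=ctrl.get_state(); print({k:(v if not hasattr(v,'round') else v) for k,v in s.items()}); print(ctrl.grasp_offset)
for n in ["scene","top","wrist"]:
    c=imaging.get_calibration(n); print(n,c)
    cv2.imwrite(f"pics/{n}0.png",imaging.grab_frame(n))
E
```

```text
pics
{'time_s': 0.0, 'joint_pos': array([-1.25340191e+00,  1.31198739e-01,  1.48929626e+00,  1.24501482e-05,
        1.52300523e+00, -8.53755370e-02]), 'qvel': array([-0.00109253, -0.00064277, -0.00040486,  0.00015161,  0.00060258,
        0.00099859]), 'joint_efforts': array([-2.74342310e-03, -5.69404435e+01, -5.00554097e+01, -3.28380838e-04,
        1.47850870e-02,  8.30338934e-06]), 'tool_pos': array([ 0.23514436, -0.55175027,  0.40361236]), 'orientation': array([ 9.79790100e-01,  2.00026123e-01, -1.04224267e-04, -9.48094712e-04]), 'force': array([ 0.22194702,  0.60740912, -0.56309614]), 'moment': array([-0.00255893, -0.00679133, -0.02014318]), 'grip_width': 0.9977273304440151}
0.1547
scene {'camera_matrix': array([[591.35309404,   0.        , 324.19109639],
       [  0.        , 591.35309404, 241.37657832],
       [  0.        ,   0.        ,   1.        ]]), 'k1': -0.07099244791780837, 'cam_to_world': array([[ 0.69421331,  0.37201921, -0.61617334, -0.03509405],
       [-0.71972897,  0.34972549, -0.59973518, -0.72275786],
       [-0.00762149,  0.85982195,  0.5105371 ,  0.58240856
[... 299 characters left out ...]
0984121,  0.99733886, -0.07223811,  0.48785373],
       [-0.99986068, -0.00884056,  0.01415875, -0.11379882],
       [ 0.01348245,  0.07236739,  0.99728691,  1.06306587],
       [ 0.        ,  0.        ,  0.        ,  1.        ]])}
wrist {'camera_matrix': array([[426.49570953,   0.        , 320.75189103],
       [  0.        , 426.49570953, 240.57178732],
       [  0.        ,   0.        ,   1.        ]]), 'k1': -0.051254561980709, 'cam_to_world': array([[ 0.39145997,  0.88016719,  0.2684489 ,  0.30394127],
       [-0.92019308,  0.37504767,  0.11217818, -0.52170198],
       [-0.00194558, -0.29093808,  0.95673991,  0.37239535],
       [ 0.        ,  0.        ,  0.        ,  1.        ]])}
```

View pics/scene0.png

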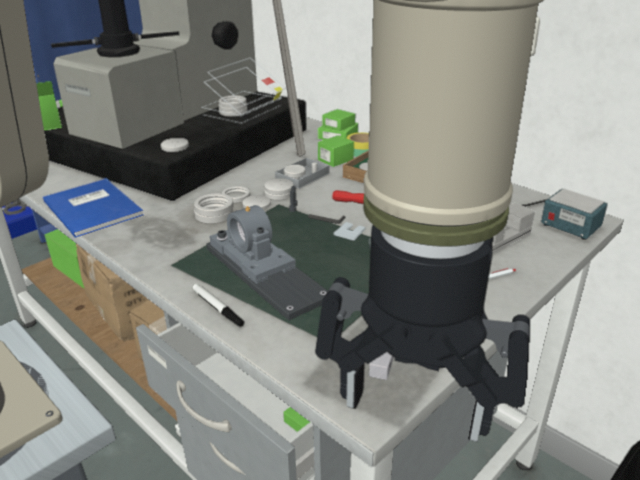

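View pics/top0.png

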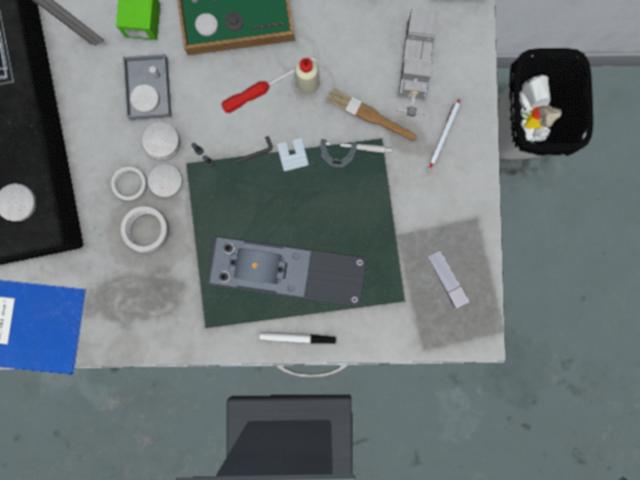

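View pics/wrist0.png

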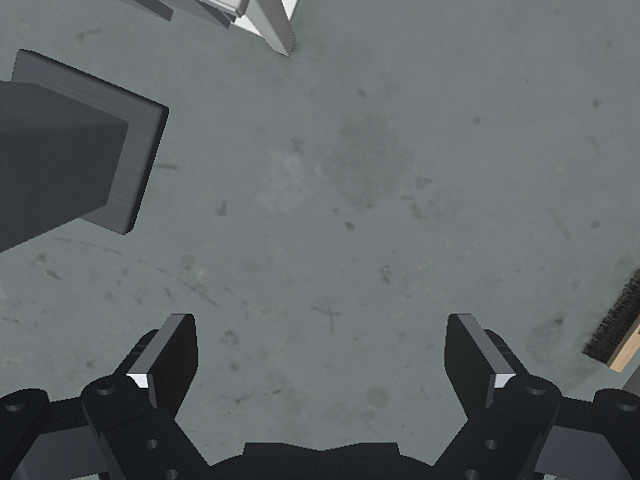

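```bash
cat > h.py <<'E'
import numpy as np, cv2
from plant import ctrl, imaging
from scipy.spatial.transform import Rotation as R
def ray(cal,uv):
    K=cal["camera_matrix"];k=cal["k1"]
    p=cv2.undistortPoints(np.array(uv,float).reshape(-1,1,2),K,np.array([k,0,0,0.])).reshape(-1,2)
    T=cal["cam_to_world"]
    d=np.c_[p[:,0],-p[:,1],-np.ones(len(p))]@T[:3,:3].T
    return T[:3,3],d
def onz(cal,uv,z):
    o,d=ray(cal,uv); t=(np.asarray(z)-o[2])/d[:,2]; return o+d*t[:,None]
def proj(cal,P):
    T=cal["cam_to_world"];q=(np.atleast_2d(P)-T[:3,3])@T[:3,:3]
    p=np.c_[q[:,0]/-q[:,2],-q[:,1]/-q[:,2]];r=(p**2).sum(1,keepdims=True);p=p*(1+cal["k1"]*r)
    K=cal["camera_matrix"];return p*[K[0,0],K[1,1]]+K[:2,2]
E
python3 - <<'E'
import cv2
im=cv2.imread('pics/top0.png')
cv2.imwrite('pics/w1.png',cv2.resize(im[235:325,410:490],None,fx=6,fy=6,interpolation=cv2.INTER_CUBIC))
cv2.imwrite('pics/p1.png',cv2.resize(im[220:320,195:375],None,fx=4.4,fy=4.4,interpolation=cv2.INTER_CUBIC))
E
```

```text
(no output)
```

View pics/w1.png

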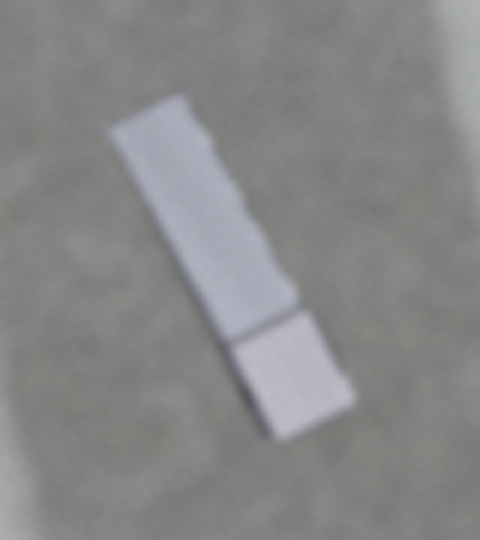

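View pics/p1.png

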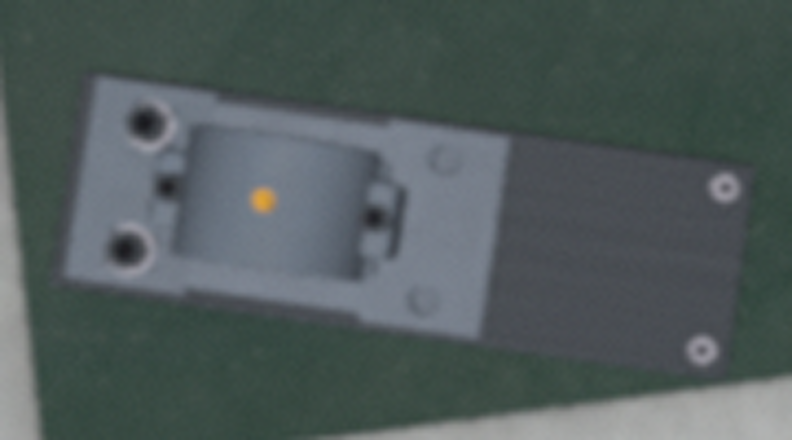

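```bash
cat > m1.py <<'E'
from h import *
c=imaging.get_calibration("top")
f=lambda pts,s,o:(np.array(pts,float)+.5)/s-.5+np.array(o)
w=f([(232,343),(302,308),(357,402),(280,440),(112,130),(183,95)],6,(410,235))
P=onz(c,w,[.024]*4+[.004]*2); print(P.round(4))
hc=P[:4].mean(0);tip=P[4:].mean(0);print('wedge head',hc,'tip',tip,'dist',np.linalg.norm((tip-hc)[:2]),'yaw',np.arctan2(*(tip-hc)[[1,0]]), 'head sizes',[np.linalg.norm(P[i]-P[(i+1)%4]) for i in range(4)])
q=f([(752,165),(722,375)],4.4,(195,220)); A=onz(c,q,.0173)
q=f([(512,135),(480,340),(97,77),(65,278)],4.4,(195,220)); B=onz(c,q,.0353)
print(A.round(4),B.round(4))
e=A.mean(0);m=B[:2].mean(0);fa=B[2:].mean(0)
print('plate end',e,'mouth',m,'far',fa,'runway',np.linalg.norm((m-e)[:2]),'len',np.linalg.norm(fa-m),'yaw',np.arctan2(*(fa-m)[[1,0]]),np.arctan2(*(m-e)[[1,0]]),'from width',[np.arctan2(d[0],-d[1]) if 0 else np.arctan2(-d[0],d[1])+0 for d in (A[0]-A[1],B[0]-B[1])],'w',np.linalg.norm(A[0]-A[1]),np.linalg.norm(B[0]-B[1]))
E
python3 m1.py
```

```text
[[ 0.4745 -0.327   0.024 ]
 [ 0.4845 -0.3479  0.024 ]
 [ 0.4569 -0.3633  0.024 ]
 [ 0.446  -0.3404  0.024 ]
 [ 0.5383 -0.2966  0.004 ]
 [ 0.5487 -0.3182  0.004 ]]
wedge head [ 0.46545957 -0.34467588  0.024     ] tip [ 0.54352453 -0.30738976  0.004     ] dist 0.0865123871972013 yaw 0.4455915363445841 head sizes [np.float64(0.023149706104050243), np.float64(0.03165502656110374), np.float64(0.025346689026296405), np.float64(0.031443370529811096)]
[[ 0.5372 -0.1824  0.0173]
 [ 0.4528 -0.1692  0.0173]] [[ 0.5491 -0.0859  0.0353]
 [ 0.4681 -0.0728  0.0353]
 [ 0.5737  0.0785  0.0353]
 [ 0.4943  0.0907  0.0353]]
plate end [ 0.4949944  -0.17581393  0.0173    ] mouth [ 0.508646   -0.07934798  0.0353    ] far [0.53398091 0.08456759 0.0353    ] runway 0.09742712549126403 len 0.1658619066273245 yaw 1.4174490353104061 1.4302125700821957 from width [np.float64(-1.7263432743382192), np.float64(-1.7321155120099738)] w 0.08541728392160453 0.08207324948391126
```

>>> servo_tool(
  commands=[0.61, -0.21, 0.26, 0, 0, -0.06, 0.61, -0.21, 0.26, 0, 0, -0.06, 0.61, -0.21, 0.26, 0, 0, -0.06, 0.61, -0.21, 0.26, 0, 0, -0.06, 0.61, -0.21, 0.26, 0, 0, -0.06, 0.61, -0.21, 0.26, 0, 0, -0.06, 0.61, -0.21, 0.26, 0, 0, -0.06, 0.61, -0.21, 0.26, 0, 0, -0.06, 0, 0, 0, 0, 0, 0],
  fingers=0.65,
  grip_force=70,
)

```text
time_s: 1.27
tool_pos: [0.4615, -0.3373, 0.2778]
orientation: [0.974, 0.225, -0.001, -0.002]
force: [-0.5, 0.1, -0.3]
grip_width: 0.649
```

```bash
python3 - <<'E'
from h import *
s=ctrl.get_state(); c=imaging.get_calibration("wrist"); im=imaging.grab_frame("wrist"); np.save('c2.npy',c["cam_to_world"])
print(s['time_s'],s['tool_pos'],s['orientation'],s['grip_width'])
r=R.from_quat(s['orientation']).as_matrix(); print(r.round(4), s['joint_pos'].round(3))
print(proj(c,[[.4655,-.3447,.024],[.5435,-.3074,.004]]))
cv2.imwrite('pics/wr2.png',im)
E
```

```text
1.275 [ 0.4615206  -0.33726897  0.27779843] [ 9.74328519e-01  2.25123397e-01 -8.09859710e-04 -1.65446523e-03] 0.6488175044762873
[[ 8.986e-01  4.387e-01 -2.300e-03]
 [ 4.387e-01 -8.986e-01  2.900e-03]
 [-8.000e-04 -3.600e-03 -1.000e+00]] [-7.210e-01  1.520e-01  1.702e+00  1.000e-03  1.291e+00  3.950e-01]
[[339.00341327 252.54779202]
 [340.71210291  88.56824717]]
```

View pics/wr2.png

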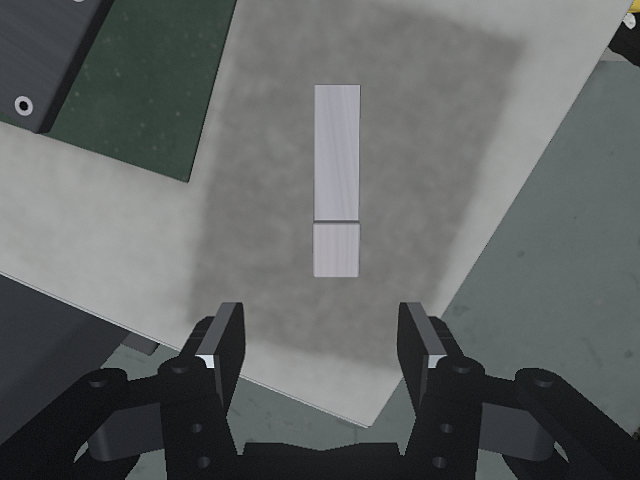

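```bash
python3 - <<'E'
from h import *
im=cv2.imread('pics/wr2.png'); c=imaging.get_calibration("wrist")
hsv=cv2.cvtColor(im,cv2.COLOR_BGR2HSV)
g=im[:,:,0].astype(int); 
m=((im[...,0].astype(int)>im[...,1].astype(int)+3)&(g>120)).astype(np.uint8)*255
m[:, :290]=0;m[:,390:]=0;m[300:]=0
cs=max(cv2.findContours(m,0,1)[0],key=cv2.contourArea);print(cv2.contourArea(cs),cv2.boundingRect(cs),cv2.minAreaRect(cs))
P=onz(c,[(313.5,222.5),(359.5,222.5),(359,277),(314,277),(314.5,84.5),(360.5,84.5)],[.024]*4+[.004]*2)
hc=P[:4].mean(0);tip=P[4:].mean(0)
print(P.round(4));print(hc,tip,np.linalg.norm((tip-hc)[:2]),'yaw',np.arctan2(*(tip-hc)[[1,0]]))
s=ctrl.get_state();r=R.from_quat(s['orientation']).as_matrix();print('toolyaw',np.arctan2(r[1,0],r[0,0]))
print('delta tool',r.T@(hc-s['tool_pos']), r.T@(tip-s['tool_pos']))
E
```

```text
5943.5 (314, 85, 46, 135) ((336.4999694824219, 151.99996948242188), (133.99996948242188, 44.99999237060547), 90.0)
[[ 0.4741 -0.3265  0.024 ]
 [ 0.485  -0.3489  0.024 ]
 [ 0.4567 -0.3632  0.024 ]
 [ 0.4457 -0.3404  0.024 ]
 [ 0.5389 -0.2955  0.004 ]
 [ 0.5498 -0.3179  0.004 ]]
[ 0.46535932 -0.3447427   0.024     ] [ 0.54431347 -0.30670166  0.004     ] 0.08764061474721448 yaw 0.4489914247177264
toolyaw 0.45314849458394224
delta tool [0.00150693 0.00798932 0.254785  ] [0.08916606 0.00839287 0.27469961]
```

>>> servo_tool(
  commands=[0.025, 0.133, 0, 0, 0, 0, 0, 0, 0.42, 0, 0, 0, 0, 0, 0.42, 0, 0, 0, 0, 0, 0.42, 0, 0, 0, 0, 0, 0.3, 0, 0, 0, 0, 0, 0.1, 0, 0, 0, 0, 0, 0, 0, 0, 0],
)

```text
time_s: 2.2
tool_pos: [0.4654, -0.3467, 0.1805]
orientation: [0.975, 0.223, 0.0, 0.0]
force: [-1.1, 0.7, -0.3]
grip_width: 0.649
```

>>> servo_tool(
  commands=[0, 0, 0, 0, 0, 0, 0, 0, 0, 0, 0, 0, 0, 0, 0, 0, 0, 0, 0, 0, 0, 0, 0, 0, 0, 0, 0, 0, 0, 0],
  fingers=0,
  grip_force=70,
)

```text
time_s: 2.82
tool_pos: [0.4661, -0.3466, 0.1818]
orientation: [0.975, 0.224, 0.001, 0.001]
force: [-1.1, 1.2, 5.7]
grip_width: 0.283
```

```bash
cat > st.py <<'E'
from h import *
import sys
s=ctrl.get_state(); r=R.from_quat(s['orientation']).as_matrix()
print(s['time_s'],s['tool_pos'].round(4),'F',s['force'].round(2),'M',s['moment'].round(2),'w',s['grip_width'],'yaw',np.arctan2(r[1,0],r[0,0]).round(4),'tz',r[:,2].round(4),'j',s['joint_pos'].round(2))
for n in sys.argv[2:]:
    c=imaging.get_calibration(n); np.save(f'pics/{n}{sys.argv[1]}.npy',c["cam_to_world"]); cv2.imwrite(f'pics/{n}{sys.argv[1]}.png',imaging.grab_frame(n))
E
python3 st.py 3 wrist
```

```text
2.825 [ 0.4661 -0.3466  0.1818] F [-1.09  1.18  5.67] M [ 0.22  0.19 -0.03] w 0.2834839345873448 yaw 0.451 tz [ 0.0016 -0.0015 -1.    ] j [-0.73  0.3   1.73 -0.    1.11  0.39]
```

View pics/wrist3.png

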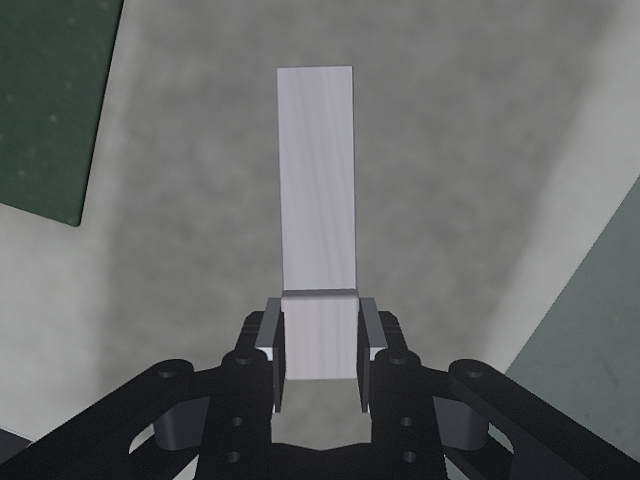

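>>> servo_tool(
  commands=[0, 0, -0.3, 0, 0, 0, 0, 0, -0.4, 0, 0, 0, 0, 0, -0.3, 0, 0, -0.88, 0, 0, 0, 0, 0, -0.88, 0, 0, 0, 0, 0, -0.88, 0, 0, 0, 0, 0, -0.88, 0, 0, 0, 0, 0, -0.88, 0, 0, 0, 0, 0, -0.88, 0, 0, 0, 0, 0, -0.88, 0, 0, 0, 0, 0, -0.88, 0, 0, 0, 0, 0, -0.88, 0, 0, 0, 0, 0, -0.88],
)

```text
time_s: 4.38
tool_pos: [0.4655, -0.3462, 0.2412]
orientation: [0.786, 0.619, 0.0, 0.0]
force: [0.2, -0.2, -3.6]
grip_width: 0.281
```

>>> servo_tool(
  commands=[0, 0, 0, 0, 0, -0.88, 0.3, 0, 0, 0, 0, 0, 0.5, 0, 0, 0, 0, 0, 0.5, 0, 0, 0, 0, 0, 0.5, 0, 0, 0, 0, 0, 0.4, 0, 0, 0, 0, 0, 0.2, 0, 0, 0, 0, 0, 0, 0, 0, 0, 0, 0, 0, 0, 0, 0, 0, 0],
)

```text
time_s: 5.5
tool_pos: [0.4873, -0.2044, 0.2405]
orientation: [0.759, 0.651, -0.0, 0.0]
force: [-0.0, 0.7, -2.5]
grip_width: 0.281
```

```bash
python3 st.py 4 wrist top scene
```

```text
5.5 [ 0.4873 -0.2044  0.2405] F [-0.05  0.75 -2.52] M [-0.09 -0.02  0.01] w 0.28052039023802783 yaw 1.4183 tz [ 2.e-04 -5.e-04 -1.e+00] j [-0.49  0.08  1.85 -0.    1.21 -0.34]
```

View pics/wrist4.png

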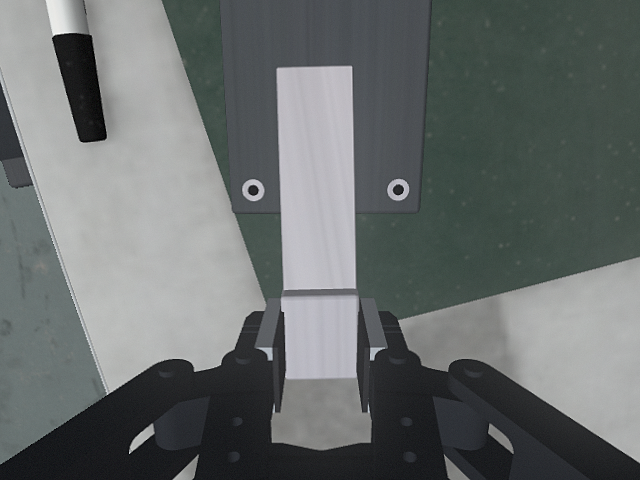

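View pics/scene4.png

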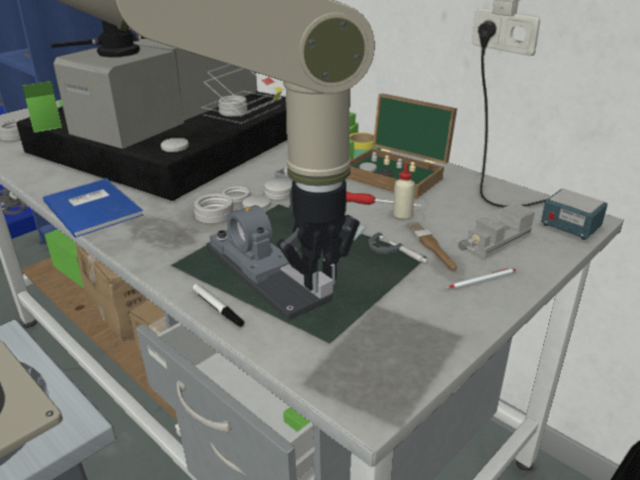

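```bash
cat > m4.py <<'E'
from h import *
import sys
def run(tag,zt,rows_p,rows_w,verbose=1):
    im=cv2.imread(f'pics/wrist{tag}.png').astype(int); c=imaging.get_calibration("wrist"); c["cam_to_world"]=np.load(f'pics/wrist{tag}.npy')
    b,g,r=im[...,0],im[...,1],im[...,2]
    mat=(g>r+8)&(g>b+4)&(g<110)
    L=[];Rr=[]
    for v in rows_p:
        x=321
        l=max([u for u in range(150,x) if mat[v,u]],default=None); q=min([u for u in range(x,500) if mat[v,u]],default=None)
        if l:L.append((l+.5,v))
        if q:Rr.append((q-.5,v))
    return im,c,L,Rr
if __name__=='__main__':
    im,c,L,Rr=run(4,0,range(20,180,8),0)
    def fit(pts,z):
        P=onz(c,pts,z); a=cv2.fitLine(P[:,:2].astype(np.float32),cv2.DIST_HUBER,0,1e-4,1e-4).ravel().astype(float)
        if a[1]<0:a[:2]*=-1
        return a
    a=fit(L,.0173);b=fit(Rr,.0173)
    print('L yaw',np.arctan2(a[1],a[0]),'R yaw',np.arctan2(b[1],b[0]))
    t=np.arctan2(a[1]+b[1],a[0]+b[0]);n=np.array([np.sin(t),-np.cos(t)]) # right
    print('width',(b[2:]-a[2:])@n,'centre n',(b[2:]+a[2:])@n/2, 'yaw',t)
    sc=onz(c,[(253,190),(398,190)],.0173);print('screws mid n',sc[:,:2].mean(0)@n,'perp yaw',np.arctan2(*(sc[1]-sc[0])[[1,0]])+np.pi/2)
    # wedge edges via brightness
    s=im.sum(2)>330
    bot=ctrl.get_state()['tool_pos'][2]-.1818
    Lw=[];Rw=[];z=[]
    for v in range(80,200,8):
        k=np.where(s[v,262:372])[0]+262; Lw.append((k[0]-.5,v));Rw.append((k[-1]+.5,v))
    Lw=np.array(Lw);Rw=np.array(Rw)
    # height on slope: tip z=bot+.004 at row ~67; iterate
    tip=onz(c,[(277,67.5),(353,66)],bot+.004);print('tip',tip.round(4),np.linalg.norm(tip[0]-tip[1]))
    tm=tip.mean(0)
    hz=np.full(len(Lw),bot+.01)
    for _ in range(8):
        Pl=onz(c,Lw,hz);Pr=onz(c,Rw,hz); d=np.linalg.norm(((Pl+Pr)/2-tm)[:,:2],axis=1); hz=bot+.004+d/5
    M=(Pl+Pr)/2
    a=cv2.fitLine(M[:,:2].astype(np.float32),cv2.DIST_HUBER,0,1e-4,1e-4).ravel().astype(float)
    if a[1]<0:a[:2]*=-1
    print('wedge yaw',np.arctan2(a[1],a[0]),'width',np.linalg.norm(Pl-Pr,axis=1).round(4)[[0,-1]],'n at tip',tm[:2]@n,'n',(M[:,:2]@n).round(4)[[0,-1]])
    hd=onz(c,[(282,295),(357,294),(286,379),(357,378)],bot+.024);print('head',hd.mean(0).round(4),hd.round(4).tolist(), 'n',hd.mean(0)[:2]@n,'yaw head->tip',np.arctan2(*(tm-hd.mean(0))[[1,0]]))
    u=np.array([np.cos(t),np.sin(t)])
    ce=onz(c,[(236,212.5),(419,212.5)],.0173).mean(0);print('plate end',ce,'u',ce[:2]@u,'tip u',tm[:2]@u,'n',n,'u',u)
E
python3 m4.py
```

```text
L yaw 1.4210957293459572 R yaw 1.4203825007591826
width 0.08713717055039569 centre n 0.5149413116133765 yaw 1.42073911505416
screws mid n 0.5150349870329537 perp yaw 1.4178321478844689
tip [[ 0.4873 -0.1145  0.0625]
 [ 0.5116 -0.1178  0.0625]] 0.024502336345626746
wedge yaw 1.4403530321805258 width [0.0249 0.0306] n at tip 0.5111605849735738 n [0.5108 0.5087]
head [ 0.488  -0.2019  0.0825] [[0.4781, -0.1845, 0.0825], [0.5021, -0.1879, 0.0825], [0.4737, -0.216, 0.0825], [0.4981, -0.2193, 0.0825]] n 0.5126798931957909 yaw head->tip 1.4382882240457864
plate end [ 0.49538277 -0.17495086  0.0173    ] u -0.09892774965297046 tip u -0.04015049600108179 n [ 0.98876253 -0.1494947 ] u [0.1494947  0.98876253]
```

>>> servo_tool(
  commands=[0.2, 0.02, 0, 0, 0, 0.09, 0.22, 0.017, 0, 0, 0, 0.09, 0, 0, 0.3, 0, 0, 0, 0, 0, 0.3, 0, 0, 0, 0, 0, 0, 0, 0, 0, 0, 0, 0, 0, 0, 0],
)

```text
time_s: 6.4
tool_pos: [0.4933, -0.1795, 0.2039]
orientation: [0.765, 0.644, -0.0, -0.0]
force: [-1.0, -0.7, -2.4]
grip_width: 0.285
```

```bash
python3 st.py 5 wrist
```

```text
6.4 [ 0.4933 -0.1795  0.2039] F [-0.98 -0.74 -2.44] M [-0.06 -0.02 -0.  ] w 0.2847975835552335 yaw 1.4006 tz [-8.e-04  3.e-04 -1.e+00] j [-0.45  0.13  1.88 -0.    1.14 -0.28]
```

View pics/wrist5.png

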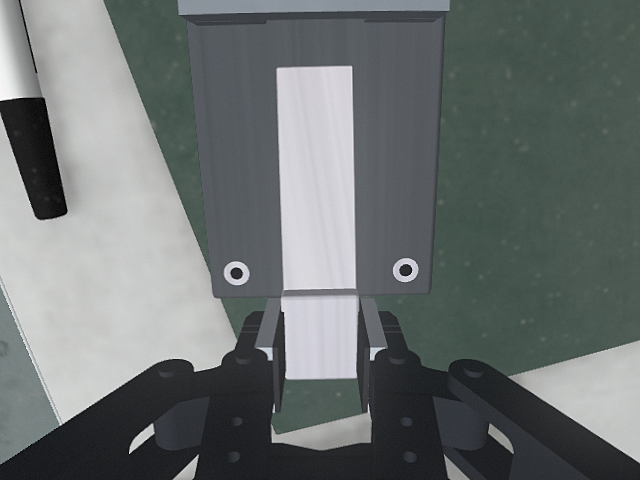

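```bash
python3 - <<'E'
from h import *
c=imaging.get_calibration("wrist"); c["cam_to_world"]=np.load('pics/wrist5.npy')
P=onz(c,[(267,22),(363,22)],.0173);T=onz(c,[(277,67.5),(353,66)],.2039-.1818+.004)
E=onz(c,[(215,297),(430,293)],.0173)
u=np.array([np.cos(1.42),np.sin(1.42)]);n=np.array([u[1],-u[0]])
for q in (P,T,E): print((q[:,:2]@u).round(4),(q[:,:2]@n).round(4),np.linalg.norm(q[0]-q[1]))
E
```

```text
[0.0012 0.0005] [0.499 0.531] 0.03200773985922246
[-0.0141 -0.0142] [0.5025 0.527 ] 0.02447514213950285
[-0.098  -0.0979] [0.4728 0.5583] 0.08547307095941643
```

>>> servo_tool(
  commands=[0, 0, 0.05, 0, 0, 0, 0, 0, 0, 0, 0, 0, 0, 0, 0, 0, 0, 0],
)

```text
time_s: 6.82
tool_pos: [0.4934, -0.1794, 0.2015]
orientation: [0.765, 0.645, 0.0, 0.0]
force: [0.1, 0.1, -3.3]
grip_width: 0.284
```

>>> servo_tool(
  commands=[0, 0, 0.02, 0, 0, 0, 0, 0, 0, 0, 0, 0, 0, 0, 0, 0, 0, 0],
)

```text
time_s: 7.2
tool_pos: [0.4934, -0.1793, 0.2001]
orientation: [0.765, 0.645, -0.0, -0.0]
force: [0.4, 0.2, -3.6]
grip_width: 0.287
```

>>> servo_tool(
  commands=[0, 0, 0.017, 0, 0, 0, 0, 0, 0, 0, 0, 0, 0, 0, 0, 0, 0, 0],
)

```text
time_s: 7.58
tool_pos: [0.4935, -0.1794, 0.1992]
orientation: [0.765, 0.645, 0.0, 0.0]
force: [0.1, -0.1, -2.5]
grip_width: 0.282
```

>>> servo_tool(
  commands=[0, 0, 0.017, 0, 0, 0, 0, 0, 0, 0, 0, 0, 0, 0, 0, 0, 0, 0],
)

```text
time_s: 7.95
tool_pos: [0.4936, -0.1794, 0.1991]
orientation: [0.765, 0.645, 0.0, 0.0]
force: [-4.0, 1.6, 7.9]
grip_width: 0.285
```

```bash
python3 st.py 6
```

```text
7.95 [ 0.4936 -0.1794  0.1991] F [-3.97  1.58  7.94] M [0.28 0.81 0.02] w 0.28483947315938496 yaw 1.4009 tz [ 1.e-04 -2.e-04 -1.e+00] j [-0.45  0.13  1.88 -0.    1.13 -0.28]
```

>>> servo_tool(
  commands=[0, 0, -0.005, 0, 0, 0, 0.08, -0.0015, 0, 0, 0, 0, 0.08, -0.0015, 0, 0, 0, 0, 0.08, -0.0015, 0, 0, 0, 0, 0.08, -0.0015, 0, 0, 0, 0, 0, 0, 0, 0, 0, 0, 0, 0, 0, 0, 0, 0],
)

```text
time_s: 8.82
tool_pos: [0.4969, -0.1601, 0.1991]
orientation: [0.764, 0.645, 0.0, 0.001]
force: [0.4, -1.2, 7.2]
grip_width: 0.289
```

```bash
python3 st.py 7 wrist scene
```

```text
8.825 [ 0.4969 -0.1601  0.1991] F [ 0.36 -1.24  7.16] M [-0.24  0.05  0.02] w 0.2889991853334222 yaw 1.4011 tz [ 1.6e-03 -3.0e-04 -1.0e+00] j [-0.41  0.13  1.89  0.    1.12 -0.24]
```

View pics/wrist7.png

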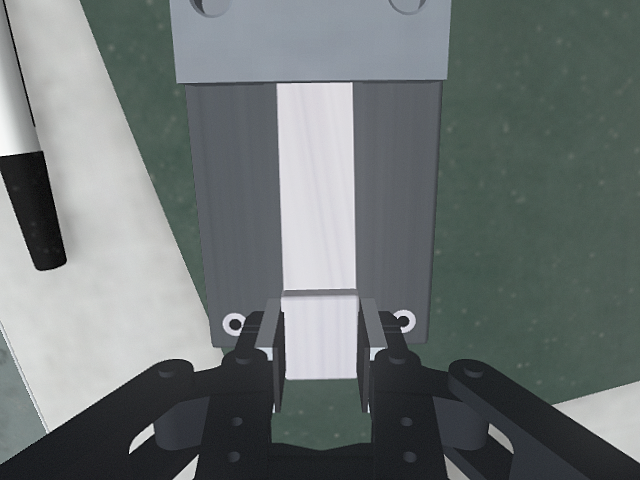

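>>> servo_tool(
  commands=[0.06, -0.001, 0, 0, 0, 0, 0.06, -0.001, 0, 0, 0, 0, 0.05, -0.001, 0, 0, 0, 0, 0, 0, 0, 0, 0, 0, 0, 0, 0, 0, 0, 0],
)

```text
time_s: 9.55
tool_pos: [0.4984, -0.1502, 0.1991]
orientation: [0.765, 0.645, 0.0, 0.001]
force: [0.0, -3.1, 6.6]
grip_width: 0.286
```

```bash
python3 st.py 8 wrist scene
```

```text
9.55 [ 0.4984 -0.1502  0.1991] F [ 0.03 -3.13  6.64] M [-0.45  0.12  0.05] w 0.28552372954317395 yaw 1.401 tz [ 1.5e-03 -7.0e-04 -1.0e+00] j [-0.39  0.12  1.89 -0.    1.12 -0.22]
```

>>> servo_tool(
  commands=[0.04, -0.001, 0, 0, 0, 0, 0.04, -0.001, 0, 0, 0, 0, 0, 0, 0, 0, 0, 0],
)

```text
time_s: 10.02
tool_pos: [0.499, -0.1461, 0.1991]
orientation: [0.765, 0.645, -0.0, 0.001]
force: [-0.4, -8.4, 4.8]
grip_width: 0.285
```

```bash
python3 st.py 9 wrist scene
```

```text
10.025 [ 0.499  -0.1461  0.1991] F [-0.39 -8.42  4.82] M [-1.22  0.24  0.03] w 0.2850201507736176 yaw 1.4009 tz [ 0.0014 -0.0023 -1.    ] j [-0.38  0.12  1.9  -0.    1.12 -0.21]
```

View pics/wrist9.png

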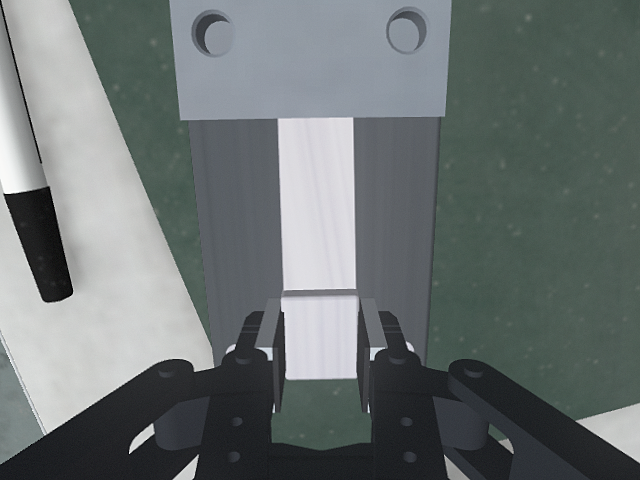

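View pics/scene9.png

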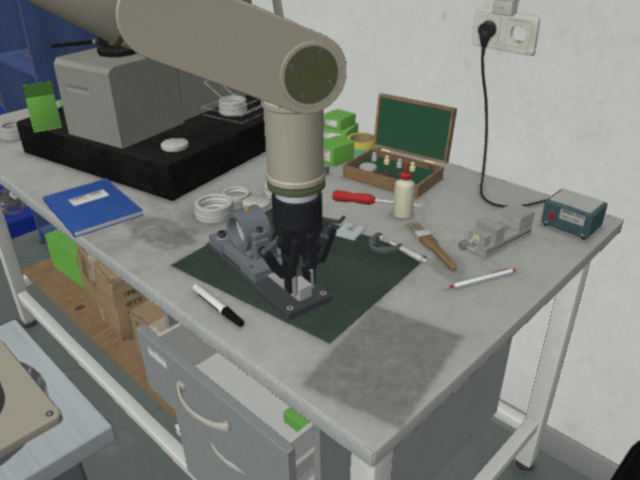

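```bash
cat > ins.py <<'E'
from h import *
import sys
c=imaging.get_calibration("wrist")
u=np.array([np.cos(1.42),np.sin(1.42)]);n=np.array([u[1],-u[0]])
for t in sys.argv[1:]:
    im=cv2.imread(f'pics/wrist{t}.png'); c["cam_to_world"]=np.load(f'pics/wrist{t}.npy')
    g=cv2.GaussianBlur(im.astype(np.float32).sum(2),(1,3),0)
    pts=[]
    for x in list(range(205,260,3))+list(range(370,425,3)):
        d=g[2:222,x]-g[0:220,x]; v=int(np.argmin(d)); # bright->dark
        s=slice(max(v-2,0),v+3); w=-np.minimum(d[s],0); pts.append((x,1+(np.arange(s.start,s.start+len(w))*w).sum()/w.sum()))
    pts=np.array(pts); p=np.polyfit(pts[:,0],pts[:,1],1); res=pts[:,1]-np.polyval(p,pts[:,0]); ok=abs(res-np.median(res))<1.5
    p=np.polyfit(pts[ok,0],pts[ok,1],1)
    us=[]
    for lift in (0,.003):
        P=onz(c,[(230,np.polyval(p,230)),(400,np.polyval(p,400))],.0353+lift); us.append(P[:,:2]@u)
    T=c["cam_to_world"][:3,3]
    hd=onz(c,[(282,290.5),(357,290)],.0173+.0184+0*1) # blade/head junction approx
    print(t,'rows',np.polyval(p,[230,400]).round(2),ok.sum(),'edge u',[x.round(4) for x in us],'cam u',(T[:2]@u).round(4))
E
python3 ins.py 7 8 9
```

```text
7 rows [81.59 79.31] 38 edge u [array([0.0006, 0.0003]), array([0.0004, 0.0001])] cam u -0.0085
8 rows [115.54 114.19] 10 edge u [array([0.001 , 0.0003]), array([0.001 , 0.0004])] cam u 0.0015
9 rows [118.87 115.41] 18 edge u [array([0.0038, 0.0038]), array([0.0039, 0.0039])] cam u 0.0056
```

>>> servo_tool(
  commands=[0.05, -0.001, 0, 0, 0, 0, 0.05, -0.001, 0, 0, 0, 0, 0.04, -0.001, 0, 0, 0, 0, 0, 0, 0, 0, 0, 0, 0, 0, 0, 0, 0, 0],
)

```text
time_s: 10.75
tool_pos: [0.5002, -0.1381, 0.1991]
orientation: [0.765, 0.645, -0.0, 0.001]
force: [-1.4, -9.6, 5.1]
grip_width: 0.282
```

```bash
python3 st.py 10 wrist scene; python3 ins.py 9 10
```

```text
10.75 [ 0.5002 -0.1381  0.1991] F [-1.4  -9.6   5.06] M [-1.43  0.24 -0.  ] w 0.2818637337069948 yaw 1.4008 tz [ 0.0015 -0.0026 -1.    ] j [-0.37  0.12  1.9  -0.    1.12 -0.2 ]
9 rows [118.87 115.41] 18 edge u [array([0.0038, 0.0038]), array([0.0039, 0.0039])] cam u 0.0056
10 rows [145.62 143.27] 7 edge u [array([0.0041, 0.0037]), array([0.0043, 0.004 ])] cam u 0.0138
```

View pics/wrist10.png

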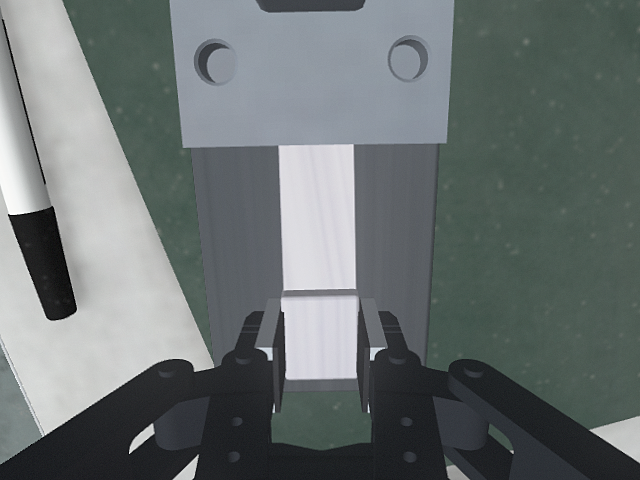

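```bash
cat >> ins.py <<'E'
    print('  junction u',(hd[:,:2]@u).round(4),'insertion mm',1000*(.072-(np.mean(us[1])-np.mean(hd[:,:2]@u))), 'contact-lift',(1000*(.072-(np.mean(us[1])-np.mean(hd[:,:2]@u)))-15)/5)
E
python3 ins.py 7 8 9 10; python3 - <<'E'
import cv2
for t in (4,7,9,10):
    im=cv2.imread(f'pics/scene{t}.png'); cv2.imwrite(f'pics/sc{t}.png',im)
a=[cv2.resize(cv2.imread(f'pics/scene{t}.png')[230:320,200:350],None,fx=5,fy=3.3*5/3.3*0.66,interpolation=cv2.INTER_CUBIC) for t in (7,10)]
cv2.imwrite('pics/cmp.png',cv2.vconcat(a))
E
```

```text
7 rows [81.59 79.31] 38 edge u [array([0.0006, 0.0003]), array([0.0004, 0.0001])] cam u -0.0085
  junction u [-0.0659 -0.0662] insertion mm 5.710555644419066 contact-lift -1.8578888711161867
8 rows [115.54 114.19] 10 edge u [array([0.001 , 0.0003]), array([0.001 , 0.0004])] cam u 0.0015
  junction u [-0.0559 -0.0562] insertion mm 15.282722307896881 contact-lift 0.056544461579376204
9 rows [118.87 115.41] 18 edge u [array([0.0038, 0.0038]), array([0.0039, 0.0039])] cam u 0.0056
  junction u [-0.052  -0.0524] insertion mm 15.93047271379873 contact-lift 0.18609454275974607
10 rows [145.62 143.27] 7 edge u [array([0.0041, 0.0037]), array([0.0043, 0.004 ])] cam u 0.0138
  junction u [-0.0439 -0.0442] insertion mm 23.79883000214403 contact-lift 1.7597660004288058
```

View pics/cmp.png

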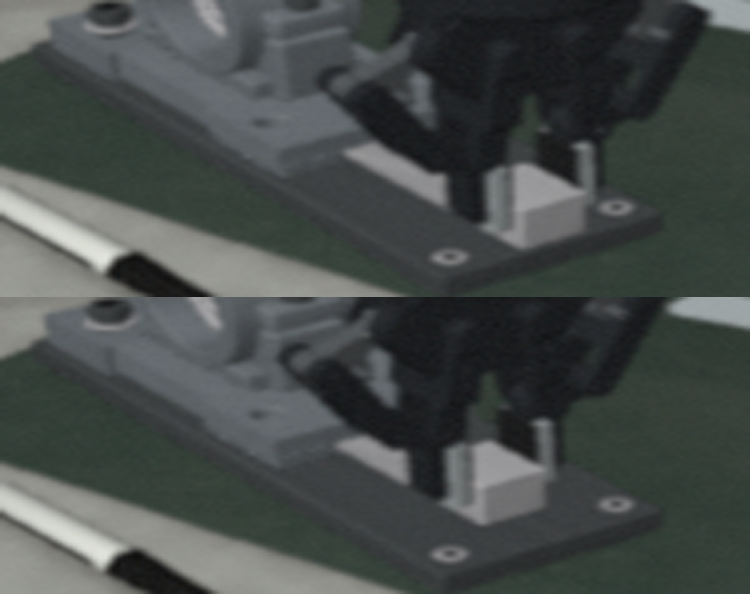

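>>> servo_tool(
  commands=[0.04, -0.001, 0, 0, 0, 0, 0.035, -0.001, 0, 0, 0, 0, 0.03, 0, 0, 0, 0, 0, 0, 0, 0, 0, 0, 0, 0, 0, 0, 0, 0, 0, 0, 0, 0, 0, 0, 0],
)

```text
time_s: 11.6
tool_pos: [0.5011, -0.132, 0.1991]
orientation: [0.765, 0.645, -0.0, 0.002]
force: [-1.4, -11.1, 4.2]
grip_width: 0.283
```

```bash
python3 st.py 11 wrist scene top; python3 ins.py 10 11;python3 - <<'E'
import cv2
a=[cv2.resize(cv2.imread(f'pics/scene{t}.png')[240:300,200:350],None,fx=5,fy=5,interpolation=cv2.INTER_CUBIC) for t in (7,11)]
cv2.imwrite('pics/cmp2.png',cv2.vconcat(a))
E
```

```text
11.6 [ 0.5011 -0.132   0.1991] F [ -1.39 -11.14   4.16] M [-1.67  0.31  0.01] w 0.28347530578282426 yaw 1.4008 tz [ 0.0013 -0.003  -1.    ] j [-0.36  0.12  1.9  -0.    1.12 -0.18]
10 rows [145.62 143.27] 7 edge u [array([0.0041, 0.0037]), array([0.0043, 0.004 ])] cam u 0.0138
  junction u [-0.0439 -0.0442] insertion mm 23.79883000214403 contact-lift 1.7597660004288058
11 rows [166.34 163.15] 6 edge u [array([0.0038, 0.0037]), array([0.0042, 0.0041])] cam u 0.0198
  junction u [-0.0379 -0.0382] insertion mm 29.815147823766445 contact-lift 2.963029564753289
```

View pics/wrist11.png

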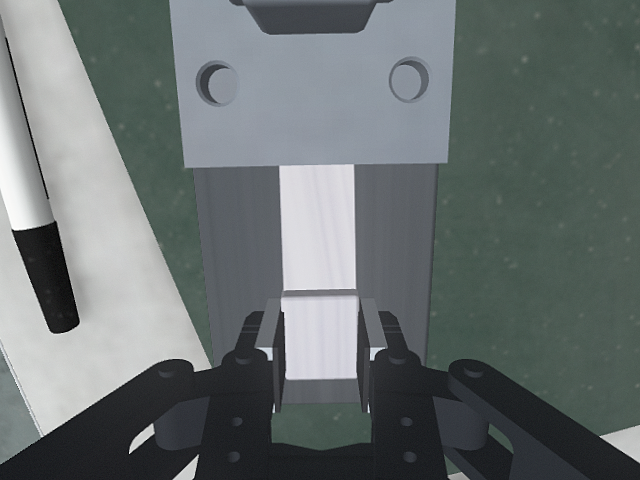

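View pics/cmp2.png

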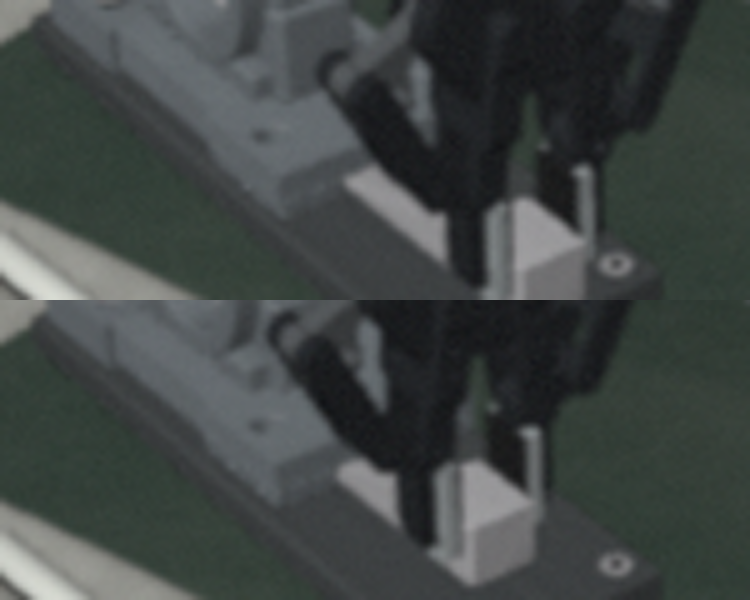

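View pics/top11.png

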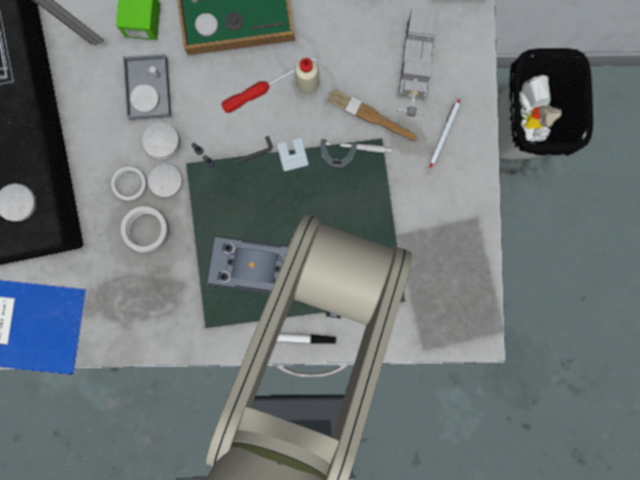

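```bash
python3 - <<'E'
from h import *
c=imaging.get_calibration("wrist")
for t,v in ((7,70),(7,60),(8,95),(9,100),(9,105),(10,130),(11,150),(11,145),(11,155)):
    im=cv2.imread(f'pics/wrist{t}.png').astype(float); c["cam_to_world"]=np.load(f'pics/wrist{t}.npy')
    b=im[v-3:v+4].mean(0); f=b[:,2]+b[:,0]-b[:,1]  # grey high, green low
    d=np.diff(f)
    def e(a,z,sg):
        s=np.maximum(sg*d[a:z],0); k=s.argmax(); q=slice(max(k-2,0),k+3); return a+.5+(np.arange(len(s))[q]*s[q]).sum()/s[q].sum()
    l=e(160,200,1);r=e(430,465,-1)
    W=lambda z:(lambda P:np.linalg.norm(P[0]-P[1]))(onz(c,[(l,v),(r,v)],z))
    zz=np.linspace(.025,.05,251); k=np.interp(-.080,[-W(z) for z in zz],zz)
    print(t,v,round(l,2),round(r,2),'z for 80mm',round(k*1000,2))
E
```

```text
7 70 174.88 447.14 z for 80mm 34.91
7 60 174.0 447.61 z for 80mm 34.85
8 95 177.44 445.68 z for 80mm 34.76
9 100 177.85 445.54 z for 80mm 34.75
9 105 178.28 445.3 z for 80mm 34.8
10 130 180.75 446.87 z for 80mm 36.3
11 150 182.51 447.9 z for 80mm 37.53
11 145 181.94 447.99 z for 80mm 37.45
11 155 182.84 447.57 z for 80mm 37.62
```

>>> servo_tool(
  commands=[0, 0, 0, 0, 0, 0, 0, 0, 0, 0, 0, 0, 0, 0, 0, 0, 0, 0, 0, 0, 0, 0, 0, 0, 0, 0, 0, 0, 0, 0, 0, 0, 0, 0, 0, 0],
)

```text
time_s: 12.5
tool_pos: [0.5011, -0.132, 0.1991]
orientation: [0.765, 0.645, -0.0, 0.002]
force: [-1.1, -10.4, 4.6]
grip_width: 0.286
```

```bash
python3 st.py 12 wrist; python3 ins.py 12; python3 -c "
from plant import job_done
print(job_done())"
```

```text
12.5 [ 0.5011 -0.132   0.1991] F [ -1.09 -10.41   4.58] M [-1.67  0.32  0.04] w 0.2863064270509083 yaw 1.4008 tz [ 0.0013 -0.0029 -1.    ] j [-0.36  0.12  1.9  -0.    1.12 -0.18]
12 rows [166.18 163.19] 8 edge u [array([0.0039, 0.0037]), array([0.0042, 0.0041])] cam u 0.0198
  junction u [-0.0379 -0.0382] insertion mm 29.79750670032856 contact-lift 2.9595013400657124
the job is handed in; nothing more can be done
None
```

The wedge is in and carrying the housing, with the free end lifted about 2.9 mm. I handed the job in at 12.5 s, still gripping the wedge by its head.

- **What I did:** I gripped the head across its width and turned the wedge to the plate's axis. I set it down on the bare plate about 15 mm short of the recess, then slid it in tip first. The housing slid about 3.5 mm with the wedge before its screws held it.
- **Insertion:** The last wrist picture shows the tip 29.8 mm in, which means 2.96 mm of lift.
- **Lift, second check:** The foot's apparent width in the wrist picture before the final hold gives about 2.8 mm. The two checks differ by about 0.15 mm. The edge fit behind the insertion figure used only 8 image points, but it matches the picture by eye.
- **Forces:** The final push was about 10 N, with no sudden rise in force during the push. The pose stayed still over the last 0.75 s hold.
- **Wedge flat:** The height stayed at the plate-contact value, and the tool's tilt was about 0.003 rad.
- **Other things:** In the top view, the micrometer and shim pack were where they had been. I did not check the two loose cap screws separately. I saw no gripper contact with the housing in the pictures, but I did not measure the gap.

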